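Raise the dust hood's sash to its pointer

TASK

Push the clear sash of the bench dust hood up its sloping front, with the fingers beneath its lip, until the lip lines up with the pointer clipped on the side rail; then take the hand away and leave the sash standing there. Do not pinch the lip, do not shift the pointer, and leave the things lying about on the bench and in the hood where they are.

Things in the scene. Friction and masses are not known exactly. Their poses are not given: they have to be found in the camera images.
- hood: Grey sheet-steel hood fixed to the bench, 340 deep (x), 380 wide (y), 340 high. Origin: centre of underside; z up, its front faces -x. Front: upright apron 60 high at x = -170, above it a slope leaning back, 50 degrees from level. Dark guide rails 24 wide run up the slope at y = 166 to 190 and -166 to -190 and stand 12 out of the pane's plane.
- sash (a joint): Travel of the clear framed sash (330 wide, 190 tall) up the slope of the hood's front, in m: 0 is its lowest place, 0.14 its highest, + is up the slope. It is counterweighted: it stays wherever it is left and moves with about 2 to 4 N along the slope, either way. A lip stands out square from its lower edge.
- lip_under (a point): Middle of the lip's flat underside. Axes: z up the slope, -x out of the slope (square to the pane, forward and up), y along the lip (the hood's y). Lip from here: y -125 to 125, z 0 to 12 (black rubber strip below, aluminium strip above, 6 each), x +22 (sash frame) to -23 (free edge; the aluminium strip ends at -14.5). Mid-pane is at x = +27.5.
- lip_end (a point): Point at the middle of the lip's thickness (6 above its underside) on the lip's end at the hood's -y side, 125 from its middle. Axes as for lip_under. This end is to stand level, along the slope, with pointer_tip.
- pointer_tip (a point): Tip of the pointer: a small aluminium clip (36 wide, 26 tall, 22 deep) on the rail at the hood's -y side, with a triangular point towards the lip's end. The tip is 10 beyond the lip's end in y. Axes as for lip_under: z is up the slope. The clip is stiff on its rail (about 8 N moves it).
- jar: Smaller pale jar with white lid, 60 across, 85 high, standing in front of the hood on its -y side. Origin: centre of underside.
- mug: White mug, 72 across, 85 high, standing in front of the hood on its +y side. Origin: centre of underside.
- wrench: Steel wrench, 150 long, lying flat on the bench before the hood. Origin: centre of underside.
- bush: Steel bush, 60 outside, 36 bore, 40 high, standing on the floor in the hood. Origin: centre of underside.
- hammer: Hammer lying on the bench to the right of the robot. Origin: centre of underside.
- can: Closed pale can with a white cap, 66 across, 100 high, on the bench. Origin: centre of underside.
- block: Dark steel block 60 x 40 x 40 on the bench. Origin: centre of underside.

How it is judged:
By the outcome, as a careful person would: the job done as asked, in the order asked, and still so for the second after the job is handed in, with the robot touching nothing.
It also fails if it takes over 35 s, if anything falls off the work surface, if the arm or the gripper's body presses on something with over 40 N, if the wrist force passes 120 N, or if a joint passes its speed limit or range.

ROBOT

A 7-joint arm with a two-finger parallel gripper is mounted at the origin on the work surface. World frame = base frame: x ahead of the robot, y to its left, z up, the work surface at z = 0. Lengths are in mm, angles in rad, forces in N, time in s.
With the tool pointing down it reaches from about 400 to 850 mm from the base axis. Payload 6.9 kg.
Tool frame: the origin (TCP) lies on the centre line of the jaws, within the pads' length; the fingertips stand 17 mm ahead of it and the grasp point (between the pads) lies 2 mm behind it (bot.tip_reach is the distance from the TCP to the fingertips, in mm); z points along the fingers, y is the line along which they close (so a half turn about z gives the same grasp; the last joint's range is limited). The gripper opens to 85 mm and grips with 20 to 120 N. Pads are 22 mm wide; open, the fingers measure 114 mm over their backs; the gripper's body (76 mm by 85 mm) begins 54 mm behind the grasp point. The pads swing forward as they close: fully open they stand 13 mm farther back than shut.
Start: joints at [1.359, 0.507, -0.238, 1.5, 0.126, 1.149, -0.155], TCP at [194.675, -593.897, 248.275] pointing down, gripper open.
Joint ranges: [-3.08, 3.08], [-0.24, 2.05], [-1.43, 1.35], [0, 2.5], [-1.52, 4.66], [0.17, 1.96], [-2.89, 2.89]. Speed limits (rad/s): [2.39, 2.39, 3.14, 3.14, 3.14, 3.14, 3.14].

INTERFACE

Orientations are given as a 3x3 rotation matrix whose columns are the frame's x, y, z axes.
In Python, from workcell import bot gives the robot as it stands. The module is installed in compiled form; this text tells all that it offers.
- The arm moves only by the shell command python3 -m handwheel 'ROWS' [FORCE]. ROWS is JSON, a list of rows, each a list of 3 entries, a list of its own where there are three numbers: the opening, from -1 (shut) to 1 (fully open), then the shift along the tool's x, y, z in cm, then the turn, a rotation vector about the tool's x, y, z in rad. In form: [[grip, [dx, dy, dz], [wx, wy, wz]], ...]. A call has 1 to 12 rows; each row is the pose to reach, as a shift and turn from the pose commanded when the call began, along the tool's axes at that moment; what a row does not reach only later rows make up. A row lasts 1/8 s, in which the tool goes at most 62.5 mm and 10.7 degrees, less where a joint would pass 70% of its speed; a pose out of reach is approached as far as the arm can. A call with a gripper value outside its range is refused whole. The fingers move at their own pace and stop on an object; FORCE is the grip in N (left out, the last holds). Time passes only in rows, so rows that repeat a pose let the fingers close. It gives the time, the measured TCP pose, the force, the opening and the grip force at its end, in the units of the state.
- bot.get_obs(): the state, without advancing time (a new reading comes with each control period).
- bot.get_image(name): name is "side" or "top"; returns the picture (384x512x3 uint8, red, green, blue); there is no depth.
- bot.calibration(name): a dict with "vfov" (degrees; the focal length in pixels is half the picture's height over the tangent of half this angle, whatever the lens; pixels are square), "cx", "cy" (the principal point, pixels), "k1" (the pictures are not rectified: a ray, as slopes to the right and down, at radius r is drawn at 1 + k1 r^2 times it, then the intrinsics apply), "R" (3x3) and "t" (3): a world point X has camera coordinates R X + t. Camera axes: x right, y down, z forward; pixel columns grow to the right and rows downward; lengths in mm; the calibration is good to about 2 mm. A picture is of the moment at which its call begins. calibration takes no time and is no camera call.
- bot.close_job(): hands the job in; it is judged then, once.
The state is a dict: "time_s": time; "joint_pos": joint angles; "joint_velocities": joint speeds; "tau": joint torques, N m; "tool_pos": TCP position; "orientation": TCP orientation; "wrist_force": force on the tool from outside, world axes, zero at the start; "wrist_torque": the same for the moment, N m; "opening": finger opening in mm; "gripper_force": force on a finger pad.
Only numpy, scipy, OpenCV 4.12 (cv2) and the standard library are available. Lean on these libraries where they do the work, as an engineer would, in place of code of your own. Each camera call takes 0.05 s, during which the arm holds its last target. There are 200 camera calls.

## Working session

There is one attempt and no reset: what is moved stays moved. The work goes in short steps, Python scripts to look and compute and a shell command to move; the robot and the scene stay as the last step left them, time stands still between calls to the robot, and variables do not carry over. Pictures are saved under pics/ and viewed, at most 10 in all, crops included, and the job is handed in when it is done.

```bash
mkdir -p pics; python3 - <<'E'
from workcell import bot
import cv2
for n in("side","top"):
    im=bot.get_image(n); cv2.imwrite(f"pics/{n}0.png",im[:,:,::-1]); print(n,bot.calibration(n))
o=bot.get_obs(); print(o)
E
```

```text
side {'vfov': 52.66374282597389, 'cx': 255.86486882365418, 'cy': 184.90767966172274, 'k1': -0.09096389912822904, 'R': array([[-0.06761346,  0.99767025, -0.00908261],
       [ 0.84797194,  0.05266669, -0.52741805],
       [-0.52571095, -0.04336236, -0.84955736]]), 't': array([ 145.11782766, -429.24590518, 1480.02417374])}
top {'vfov': 46.54526586712737, 'cx': 254.81294634431373, 'cy': 191.87962959333387, 'k1': 0.044075701966052205, 'R': array([[-0.0121428 , -0.9998734 , -0.01028242],
       [-0.99398767,  0.01318911, -0.10869484],
       [ 0.1088167 ,  0.00890074, -0.99402198]]), 't': array([-102.53496478,  577.81069566, 1330.22094021])}
{'time_s': 0.1, 'joint_pos': array([ 1.35951043,  0.5082258 , -0.23754121,  1.50101236,  0.12573644,
        1.14892881, -0.15476676]), 'joint_velocities': array([ 0.00018143, -0.00103484, -0.00021097, -0.00308694,  0.00185086,
        0.00055066, -0.00102524]), 'tau': array([-5.66677598e-03, -6.21840048e+01, -2.19468668e+00, -2.50204110e+01,
        1.25812445e-02,  7.84617034e-03, -9.98904238e-05]), 'tool_pos': array([ 194.48906746, -593.52574181,  247.54138356]), 'orientation': array([[ 9.50220966e-01,  3.11576332e-01, -5.51743086e-04],
       [ 3.11576814e-01, -9.50219813e-01,  1.48212395e-03],
       [-6.24824676e-05, -1.58025561e-03, -9.99998749e-01]]), 'wrist_force': array([-0.46993956,  0.33591418, -0.55129534]), 'wrist_torque': array([0.00356242, 0.0121802 , 0.00671175]), 'gripper_force': 0.0, 'opening': 85.7180425465001}
```

View pics/side0.png

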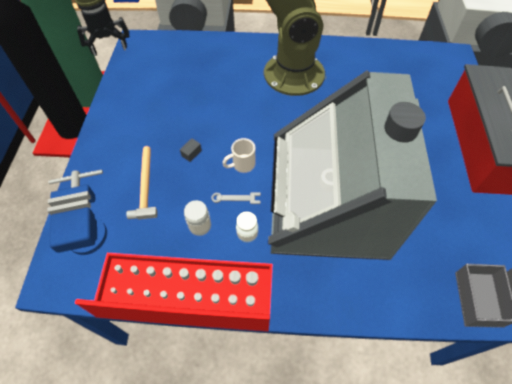

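View pics/top0.png

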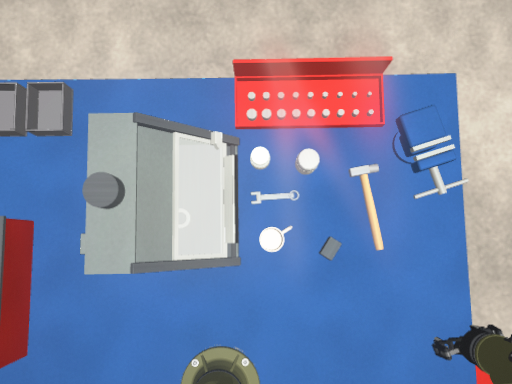

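The side view shows the hood on the right, facing the hammer. In the top view its front edge is near column 238, rows 140-265, the pointer clip is near (218,138), and the jar, mug and wrench are in front of the hood. I'll enlarge both views.

```bash
python3 - <<'E'
import cv2
a=cv2.imread("pics/top0.png")[110:285,120:310]; b=cv2.imread("pics/side0.png")[65:265,210:400]
cv2.imwrite("pics/topc.png",cv2.resize(a,None,fx=4,fy=3.4,interpolation=cv2.INTER_CUBIC) if 0 else cv2.resize(a,None,fx=3.4,fy=3.4,interpolation=cv2.INTER_CUBIC))
cv2.imwrite("pics/sidec.png",cv2.resize(b,None,fx=3,fy=3,interpolation=cv2.INTER_CUBIC))
E
```

```text
(no output)
```

View pics/topc.png

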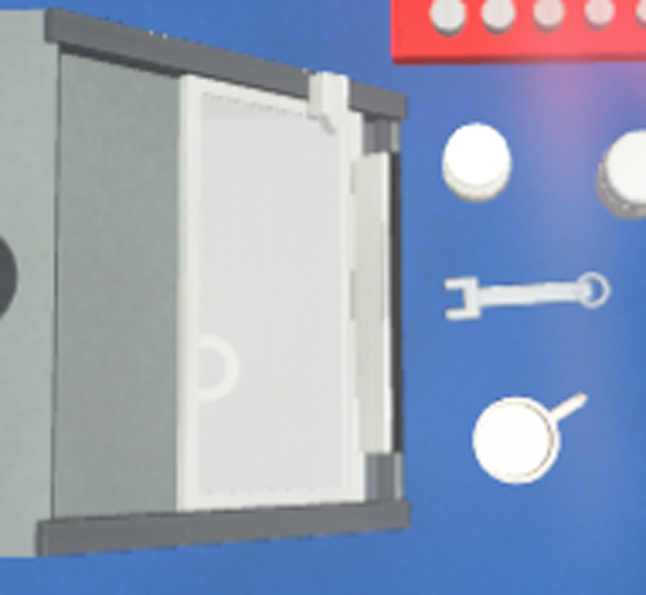

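View pics/sidec.png

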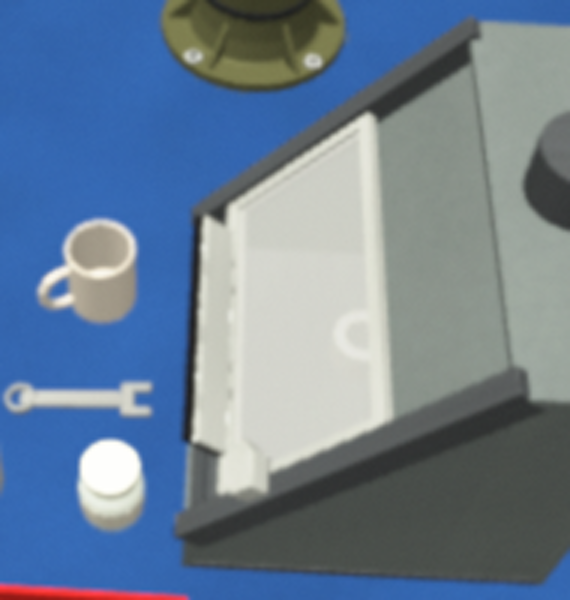

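The crops show the lip's aluminium edge, the black rubber below it, and the clip near the lip's -y end. Next is one close-up of the pointer from both views, plus a first triangulation.

```bash
cat > h.py <<'E'
import numpy as np,cv2
from workcell import bot
C={n:bot.calibration(n) for n in("side","top")}
def ray(n,p):
    c=C[n]; f=192/np.tan(np.radians(c["vfov"]/2))
    q=np.array([(p[0]-c["cx"])/f,(p[1]-c["cy"])/f]); s=q.copy()
    for _ in range(20): s=q/(1+c["k1"]*(s@s))
    d=c["R"].T@np.array([*s,1]); return -c["R"].T@c["t"],d/np.linalg.norm(d)
def proj(n,X):
    c=C[n]; f=192/np.tan(np.radians(c["vfov"]/2)); v=c["R"]@np.asarray(X,float)+c["t"]; s=v[:2]/v[2]
    s=s*(1+c["k1"]*(s@s)); return np.array([c["cx"],c["cy"]])+f*s
def tri(ps,pt):
    (a,d),(b,e)=ray("side",ps),ray("top",pt)
    k=np.linalg.lstsq(np.c_[d,-e],b-a,rcond=None)[0]; P,Q=a+k[0]*d,b+k[1]*e
    return (P+Q)/2,np.linalg.norm(P-Q)
def plane(n,p,z):
    o,d=ray(n,p); return o+d*(z-o[2])/d[2]
E
python3 - <<'E'
from h import *
np.set_printoptions(precision=1,suppress=True)
T=lambda x,y:(120+(x+.5)/3.4-.5,110+(y+.5)/3.4-.5); S=lambda x,y:(210+(x+.5)/3-.5,65+(y+.5)/3-.5)
for k,s,t in [("alu-",(194,442),(388,153)),("alu+",(203,215),(386,452)),("railtop-out",(525,395),(48,12)),("railtop+",(473,22),(40,554)),("raillow-",(179,518),(406,95)),("raillow+",(195,210),(409,504)),("tip",(247,440),(333,131)),("sashtop+",(374,112),(178,510)),("sashtop-",(391,420),(182,75))]:
    print(k,*tri(S(*s),T(*t)))
for k,p in [("jar",(475,150)),("mug",(516,440)),("wr1",(465,298)),("wr2",(605,290)),("canlid",(640,165))]:
    print(k,plane("top",T(*p),{"jar":85,"mug":85,"canlid":100}.get(k,5)))
a=cv2.imread("pics/top0.png")[125:165,200:250]; b=cv2.imread("pics/side0.png")[200:240,260:310]
cv2.imwrite("pics/tipc.png",cv2.resize(np.hstack([a,b]),None,fx=8,fy=8,interpolation=cv2.INTER_CUBIC))
E
```

```text
alu- [673.4 -51.  128.7] 1.9475581945182785
alu+ [424.2 -50.4 135.3] 2.940894187955308
railtop-out [735.7 174.8 341.5] 0.5011647356877595
railtop+ [359.4 173.6 339.4] 0.7527307618870775
raillow- [731.  -62.8  93.4] 6.415327243321704
raillow+ [379.9 -62.7  87.8] 5.228556097573566
tip [686.   -7.2 161.2] 3.171209910873787
sashtop+ [383.9  99.5 247.6] 1.3821713085514424
sashtop- [711.4  97.9 253.6] 1.3618396204671228
jar [ 683.6 -125.1   85. ]
mug [ 432.7 -156.7   85. ]
wr1 [ 562.3 -114.4    5. ]
wr2 [ 568.  -242.2    5. ]
canlid [ 665.6 -266.2  100. ]
```

View pics/tipc.png

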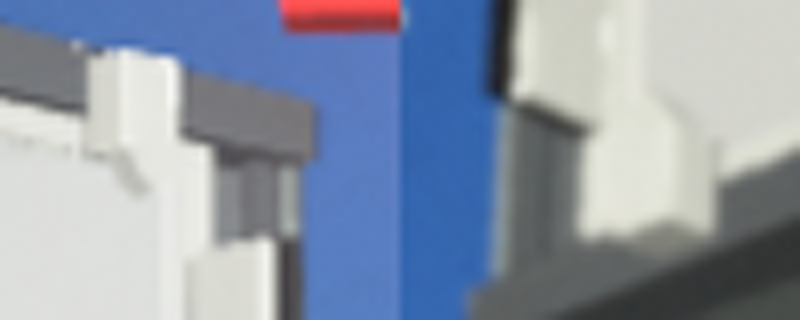

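The pointer tip is at about (217.7,148.3) in the top view. In the side view it merges into the white frame near (284,212). The hood is yawed about 90° and the lip is roughly 55 mm too low. The next step is to compute the approach.

```bash
cat >> h.py <<'E'
from scipy.spatial.transform import Rotation as Ro
a=np.radians(50); u=np.array([0,np.cos(a),np.sin(a)]); n=np.array([0,-np.sin(a),np.cos(a)])
def go(s,nn,X=548.):
    o=bot.get_obs(); R=o["orientation"]; G=np.c_[u,[1,0,0],-n]; P=np.array([X,0,0])+s*u+nn*n
    r=Ro.from_matrix(R.T@G).as_rotvec()
    print("shift cm",(R.T@(P-o["tool_pos"])/10).round(2),"turn",r.round(3),"deg",np.degrees(np.linalg.norm(r)).round())
def onplane(name,p,nn):
    o,d=ray(name,p); X=o+d*(nn-o@n)/(d@n); return X[0],X@u
def st():
    o=bot.get_obs(); p=o["tool_pos"]; print("t",o["time_s"],"X",p[0].round(1),"s",(p@u).round(1),"n",(p@n).round(1),"F",o["wrist_force"].round(1))
E
python3 - <<'E'
from h import *
go(25,350); st()
print("tip",onplane("top",(217.7,148.3),109.2),onplane("side",(284,212),109.2))
T=lambda x,y:(120+(x+.5)/3.4-.5,110+(y+.5)/3.4-.5); S=lambda x,y:(210+(x+.5)/3-.5,65+(y+.5)/3-.5)
for p in[(388,153),(386,452)]: print("alu",onplane("top",T(*p),109.2+14.5))
for p in[(194,442),(203,215)]: print("alu side",onplane("side",S(*p),109.2+14.5))
E
```

```text
shift cm [ 44.23 -21.43   0.37] turn [ 0.544  0.752 -1.17 ] deg 86.0
t 0.1 X 194.5 s -191.9 n 613.8 F [-0.5  0.3 -0.6]
tip (np.float64(686.1136172795416), np.float64(116.22127661289683)) (np.float64(677.7624057592914), np.float64(91.14962769552534))
alu (np.float64(673.1576659079647), np.float64(66.4582933536203))
alu (np.float64(424.08004490129014), np.float64(71.36596856023614))
alu side (np.float64(675.4996830746454), np.float64(69.5731289711648))
alu side (np.float64(420.5519275312232), np.float64(66.74559383285352))
```

```bash
python3 -m handwheel '[[-1,[6,-3,0],[0.07,0.1,-0.15]],[-1,[12,-6,0],[0.14,0.2,-0.3]],[-1,[18,-9,0],[0.2,0.28,-0.44]],[-1,[23,-11,0],[0.26,0.36,-0.57]],[-1,[28,-13.5,0.2],[0.33,0.45,-0.7]],[-1,[33,-16,0.3],[0.39,0.54,-0.84]],[-1,[38,-18,0.3],[0.45,0.62,-0.97]],[-1,[42,-20,0.3],[0.5,0.7,-1.08]],[-1,[44.2,-21.4,0.4],[0.544,0.752,-1.17]],[-1,[44.2,-21.4,0.4],[0.544,0.752,-1.17]],[-1,[44.2,-21.4,0.4],[0.544,0.752,-1.17]],[-1,[44.2,-21.4,0.4],[0.544,0.752,-1.17]]]'
python3 - <<'E'
from h import *
st(); go(25,220); print(onplane("side",(290,211),109.2))
E
```

```text
time_s: 1.6
tool_pos: [547.4, -254.1, 244.5]
orientation: [[0.001, 1.0, 0.002], [0.645, -0.002, 0.764], [0.764, 0.0, -0.645]]
wrist_force: [-0.7, 0.4, -0.2]
opening: -0.0
gripper_force: 0.0
t 1.6 X 547.4 s 24.0 n 351.9 F [-0.7  0.4 -0.2]
shift cm [ 0.14  0.04 13.19] turn [ 0.002  0.003 -0.001] deg 0.0
(np.float64(683.1493658246864), np.float64(113.77298667378392))
```

```bash
python3 -m handwheel '[[-1,[0,0,6],[0,0,0]],[-1,[0,0,12],[0,0,0]],[-1,[0,0,17],[0,0,0]],[-1,[0,0,20],[0,0,0]],[-1,[0,0,22],[0,0,0]],[-1,[0,0,23.5],[0,0,0]],[-1,[0,0,23.5],[0,0,0]]]'
python3 - <<'E'
from h import *
st()
a=bot.get_image("top")[115:265,150:300,::-1]; b=bot.get_image("side")[90:240,220:370,::-1]
cv2.imwrite("pics/in.png",cv2.resize(np.hstack([a,b]),(800,400),interpolation=cv2.INTER_CUBIC))
E
```

```text
time_s: 2.48
tool_pos: [547.7, -73.0, 93.0]
orientation: [[-0.0, 1.0, -0.0], [0.644, 0.0, 0.765], [0.765, 0.0, -0.644]]
wrist_force: [-0.2, -0.1, 0.0]
opening: 0.1
gripper_force: 0.0
t 2.475 X 547.7 s 24.4 n 115.7 F [-0.2 -0.1  0. ]
```

View pics/in.png

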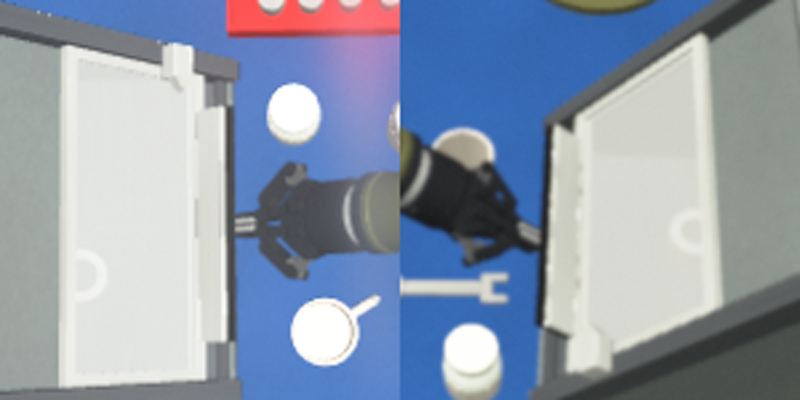

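In both views the shut fingers reach beneath the lip near its middle and are clear of the jar and mug. I'll push up slowly.

```bash
python3 -m handwheel '[[-1,[0.8,0,0],[0,0,0]],[-1,[1.2,0,0],[0,0,0]],[-1,[1.5,0,0],[0,0,0]],[-1,[1.8,0,0],[0,0,0]],[-1,[2.1,0,0],[0,0,0]],[-1,[2.4,0,0],[0,0,0]],[-1,[2.7,0,0],[0,0,0]],[-1,[3.0,0,0],[0,0,0]]]'; python3 -c "
from h import *;st()"
python3 -m handwheel '[[-1,[0.4,0,0],[0,0,0]],[-1,[0.8,0,0],[0,0,0]],[-1,[1.2,0,0],[0,0,0]],[-1,[1.6,0,0],[0,0,0]],[-1,[2.0,0,0],[0,0,0]],[-1,[2.4,0,0],[0,0,0]],[-1,[2.7,0,0],[0,0,0]],[-1,[3.0,0,0],[0,0,0]],[-1,[3.2,0,0],[0,0,0]],[-1,[3.4,0,0],[0,0,0]],[-1,[3.4,0,0],[0,0,0]]]'
python3 - <<'E'
from h import *
st()
a=bot.get_image("top")[:,:,::-1];b=bot.get_image("side")[:,:,::-1]
cv2.imwrite("pics/top2.png",a);cv2.imwrite("pics/side2.png",b)
cv2.imwrite("pics/p2.png",cv2.resize(np.hstack([a[125:175,195:245],b[185:235,265:315]]),(800,400),interpolation=cv2.INTER_CUBIC))
E
```

```text
time_s: 3.58
tool_pos: [548.0, -54.0, 115.7]
orientation: [[-0.0, 1.0, 0.001], [0.644, -0.0, 0.765], [0.765, 0.001, -0.644]]
wrist_force: [-0.1, 0.2, -2.9]
opening: -0.1
gripper_force: 1.4
t 3.575 X 548.0 s 53.9 n 115.7 F [-0.1  0.2 -2.9]
time_s: 4.95
tool_pos: [548.0, -31.6, 142.3]
orientation: [[-0.001, 1.0, 0.0], [0.643, 0.001, 0.766], [0.766, 0.001, -0.643]]
wrist_force: [-0.1, -0.4, 0.8]
opening: 0.6
gripper_force: 0.5
t 4.95 X 548.0 s 88.8 n 115.7 F [-0.1 -0.4  0.8]
```

View pics/p2.png

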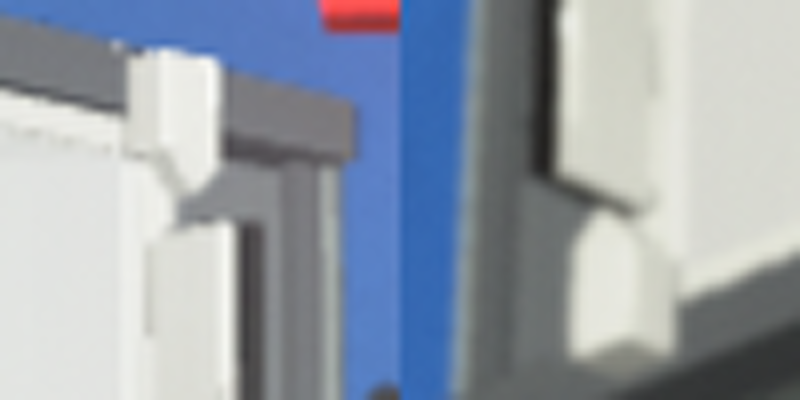

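The tip now shows clearly against the dark opening. In the top crop the tip is at (188,198) and the lip's aluminium corner at (235,222). In the side crop they are at about (600,208) and (558,172).

```bash
python3 - <<'E'
from h import *
q=lambda n,p:((p[0])/8+195-.5,p[1]/8+125-.5) if n=="top" else ((p[0]-400)/8+265-.5,p[1]/8+185-.5)
for n_,t,c in[("top",(188,198),(235,222)),("side",(600,208),(558,172))]:
    T=onplane(n_,q(n_,t),109.2);A=onplane(n_,q(n_,c),123.7);print(n_,T,A,"to go",T[1]-(A[1]-6))
print(tri(q("side",(600,208)),q("top",(188,198))),tri(q("side",(558,172)),q("top",(235,222))))
for d in(10,14,18,22): # expected top-crop pixels for tip and corner of lip at aligned
    pass
E
```

```text
top (np.float64(683.5945849129158), np.float64(115.06151462260156)) (np.float64(674.3067721133377), np.float64(106.54753571588766)) to go 14.513978906713902
side (np.float64(680.998546692964), np.float64(111.86197728851737)) (np.float64(671.9652923116375), np.float64(107.36181216339847)) to go 10.500165125118897
(array([683.23594611, -10.92372988, 160.23467123]), np.float64(2.1095831784302637)) (array([673.58696384, -26.20078545, 164.64108546]), np.float64(0.6910461351900044))
```

```bash
python3 -m handwheel '[[-1,[0.2,0,0],[0,0,0]],[-1,[0.4,0,0],[0,0,0]],[-1,[0.6,0,0],[0,0,0]],[-1,[0.8,0,0],[0,0,0]],[-1,[0.9,0,0],[0,0,0]],[-1,[1.0,0,0],[0,0,0]],[-1,[1.0,0,0],[0,0,0]]]'
python3 - <<'E'
from h import *
st()
a=bot.get_image("top")[:,:,::-1];b=bot.get_image("side")[:,:,::-1]
cv2.imwrite("pics/top3.png",a);cv2.imwrite("pics/side3.png",b)
cv2.imwrite("pics/p3.png",cv2.resize(np.hstack([a[130:170,200:240],b[190:230,270:310]]),(800,400),interpolation=cv2.INTER_CUBIC))
E
```

```text
time_s: 5.92
tool_pos: [548.0, -25.3, 149.8]
orientation: [[-0.001, 1.0, 0.0], [0.643, 0.0, 0.765], [0.765, 0.001, -0.643]]
wrist_force: [-0.8, -0.3, -1.5]
opening: 0.4
gripper_force: 0.9
t 5.925 X 548.0 s 98.5 n 115.7 F [-0.8 -0.3 -1.5]
```

View pics/p3.png

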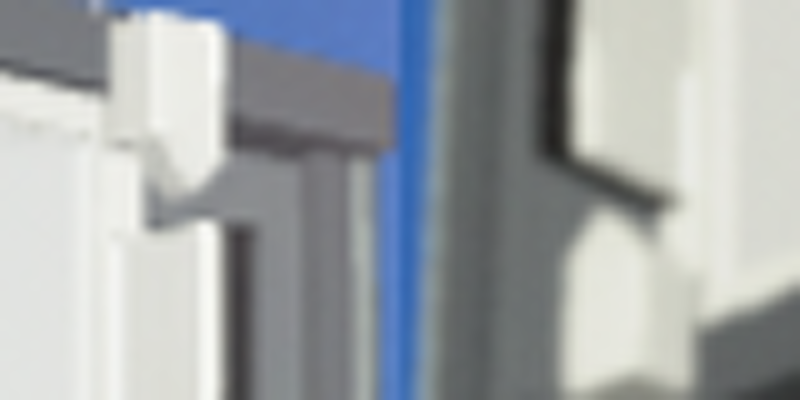

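In the top crop the tip is at (185,200) and the lip corner at (220,222). In the side crop the tip is near (608,208) and the corner at (575,160).

```bash
python3 - <<'E'
from h import *
q=lambda n,p:((p[0])/10+200-.45,p[1]/10+130-.45) if n=="top" else ((p[0]-400)/10+270-.45,p[1]/10+190-.45)
for n_,t,c in[("top",(185,200),(220,222)),("side",(608,208),(575,160))]:
    T=onplane(n_,q(n_,t),109.2);A=onplane(n_,q(n_,c),123.7);print(n_,T,A,"to go",T[1]-(A[1]-6))
# expected pixel of rubber/alu corner when aligned, and edges along lip row in both stored pics (subpixel)
t=cv2.imread("pics/top3.png",0);s=cv2.imread("pics/side3.png",0)
print(t[158,212:232]);print(t[168,212:232]);print(s[195,278:300]);print(s[188,278:300])
print(t[146:150,208:226])
E
```

```text
top (np.float64(682.7723908521665), np.float64(114.8702802692963)) (np.float64(674.3896773352183), np.float64(115.69652273120808)) to go 5.173757538088225
side (np.float64(681.7294335112801), np.float64(115.01374448024484)) (np.float64(674.6596823538046), np.float64(117.85563290860074)) to go 3.158111571644099
[229 221 220 221 220 221 223 222 244 228 132  70  72 109 133 136 138 139
 121 115]
[229 220 220 219 219 219 220 220 244 232 140  71  73 109 133 138 138 139
 122 115]
[ 95  93 100 108 106  84  54  36  59 141 214 223 214 210 210 208 208 209
 209 208 211 220]
[ 98  94  96 106 106  93  64  40  44 107 184 207 208 209 208 208 207 207
 206 206 208 218]
[[237 230 236 238 236 232 202 192 194 219 231 232 233 213 164 141 138 134]
 [237 231 236 238 236 236 196 189 194 201 220 230 219 170 140 138 138 139]
 [237 231 236 237 236 236 183 168 190 194 206 211 175 145 137 138 140 140]
 [238 231 235 238 236 235 177 145 170 177 170 161 144 139 138 139 140 140]]
```

```bash
python3 - <<'E'
import cv2
s=cv2.imread("pics/side3.png",0);t=cv2.imread("pics/top3.png",0)
print("cols",list(range(280,302)))
for r in range(202,230): print(r,*s[r,280:302])
print("top")
for r in range(130,156): print(r,*t[r,206:228])
E
```

```text
cols [280, 281, 282, 283, 284, 285, 286, 287, 288, 289, 290, 291, 292, 293, 294, 295, 296, 297, 298, 299, 300, 301]
202 103 110 104 79 50 40 75 164 221 226 217 213 211 211 210 211 210 217 230 231 226 228
203 105 109 105 80 49 37 76 163 220 226 217 213 211 210 210 209 210 216 230 231 226 228
204 104 111 105 80 52 37 72 154 211 219 212 211 210 210 210 209 210 216 230 232 226 228
205 104 110 107 88 63 47 60 121 170 185 192 202 205 209 210 210 211 217 231 232 227 228
206 104 110 109 101 89 74 66 79 103 127 150 169 186 200 206 209 209 217 231 232 227 229
207 104 110 110 109 106 99 89 78 72 79 96 118 148 171 188 199 206 217 231 232 227 228
208 104 109 111 109 110 109 107 99 89 78 71 76 97 120 147 167 183 205 227 231 228 229
209 105 110 110 110 111 111 111 109 107 102 94 81 74 78 96 113 141 177 213 227 227 229
210 105 111 110 109 110 113 111 110 115 129 133 119 100 88 79 89 130 171 209 226 226 229
211 105 111 110 108 110 110 111 111 130 165 183 170 144 119 105 123 173 204 224 228 226 228
212 106 111 110 109 111 112 112 120 155 195 214 209 188 159 136 154 202 225 229 230 226 228
213 106 111 
[... 3221 characters left out ...]
36 236 183 168 190 194 206 211 175 145 137 138 140 140 140 139
149 226 231 238 231 235 238 236 235 177 145 170 177 170 161 144 139 138 139 140 140 139 139
150 226 231 237 232 236 238 236 236 178 137 146 149 142 138 138 138 139 140 140 140 140 139
151 226 231 237 233 237 238 236 236 178 137 140 138 139 139 138 139 140 139 141 140 140 138
152 226 231 237 233 237 238 236 236 178 127 141 157 178 204 234 196 124 103 104 118 135 139
153 226 231 237 232 236 228 230 230 214 196 199 205 215 224 246 224 124 73 74 103 133 139
154 226 231 237 230 236 237 228 223 223 221 220 221 222 222 245 227 130 72 75 108 132 137
155 226 232 237 230 235 243 229 220 221 221 221 221 221 222 245 227 130 73 75 109 133 137
```

```bash
cat > fit.py <<'E'
from h import *
from scipy.optimize import least_squares as L
def fit(cs,ct,ts,tt):
    c,e=tri(cs,ct); off={"side":np.array(cs)-proj("side",c),"top":np.array(ct)-proj("top",c)}
    def f(v):
        P=c+np.array([10,0,0])+v[0]*u+v[1]*n
        return np.r_[proj("side",P)+off["side"]-ts,proj("top",P)+off["top"]-tt]
    r=L(f,[0,0]); J=np.linalg.inv(r.jac.T@r.jac)
    print("corner",c.round(1),e.round(1),"tip s,n rel",r.x.round(1),"res",r.fun.round(2),"sd@.4px",(.4*np.sqrt(np.diag(J))).round(1),"to go",(r.x[0]+6).round(1),"tip x",(-14.5-r.x[1]).round(1))
    for x in(-4,-2,0,2):
        q=L(lambda v:f([v[0],-14.5-x]),[0]); print(x,"to go",(q.x[0]+6).round(1),q.fun.round(2))
E
python3 - <<'E'
from fit import *
fit((286.7,204.7),(221.7,151.5),(290.1,210.2),(219.1,149.1))
E
```

```text
corner [674.1 -20.7 173. ] 1.1 tip s,n rel [ -2.4 -13.6] res [-0.26  0.15 -0.28 -0.34] sd@.4px [1.5 1.5] to go 3.6 tip x -0.9
-4 to go 6.0 [-0.49 -0.57 -0.1  -0.63]
-2 to go 4.4 [-0.34 -0.1  -0.22 -0.44]
0 to go 2.9 [-0.19  0.37 -0.33 -0.26]
2 to go 1.3 [-0.04  0.84 -0.44 -0.07]
```

```bash
python3 -m handwheel '[[-1,[0.1,0,0],[0,0,0]],[-1,[0.2,0,0],[0,0,0]],[-1,[0.3,0,0],[0,0,0]],[-1,[0.35,0,0],[0,0,0]],[-1,[0.35,0,0],[0,0,0]]]'
python3 - <<'E'
from h import *
st()
t=bot.get_image("top")[:,:,::-1];s=bot.get_image("side")[:,:,::-1]
cv2.imwrite("pics/top4.png",t);cv2.imwrite("pics/side4.png",s)
s=cv2.imread("pics/side4.png",0);t=cv2.imread("pics/top4.png",0)
print("side 283..297")
for r in range(200,217): print(r,*s[r,283:298])
print("top 212..225")
for r in range(143,156): print(r,*t[r,212:226])
E
```

```text
time_s: 6.65
tool_pos: [548.0, -23.0, 152.5]
orientation: [[-0.001, 1.0, 0.0], [0.644, 0.0, 0.765], [0.765, 0.001, -0.644]]
wrist_force: [-0.7, -1.8, -2.0]
opening: 0.4
gripper_force: 1.0
t 6.65 X 548.0 s 102.0 n 115.7 F [-0.7 -1.8 -2. ]
side 283..297
200 103 79 51 37 75 164 222 226 216 212 212 210 210 210 210
201 103 78 50 38 82 173 225 227 217 212 211 211 210 210 209
202 103 78 51 40 99 195 230 227 217 212 212 210 211 210 210
203 103 77 49 40 111 210 233 226 216 212 211 211 211 210 210
204 105 83 56 43 108 203 222 213 209 209 210 211 211 210 209
205 107 96 80 62 89 154 170 169 179 196 203 208 210 209 209
206 109 106 99 89 83 93 97 105 127 156 175 193 203 206 209
207 109 109 109 106 98 91 80 73 82 99 124 153 172 188 199
208 109 109 110 112 108 106 100 90 79 72 78 97 118 145 169
209 110 110 112 111 109 111 112 110 100 91 80 71 75 95 130
210 110 111 112 112 110 116 131 136 127 114 101 90 82 94 138
211 110 110 112 111 112 131 165 183 172 147 124 109 104 129 181
212 109 111 112 112 119 155 195 214 208 188 159 132 121 150 201
213 109 110 112 116 137 183 214 224 224 214 193 163 142 161 20
[... 272 characters left out ...]
196 198 193 214 229 232 234 234 234 155 90 85 81
145 221 190 190 195 200 227 233 233 234 234 180 131 124 113
146 236 185 176 192 195 218 230 232 233 213 164 140 138 135
147 236 179 162 188 194 202 220 230 219 170 141 137 138 139
148 236 179 145 169 190 194 206 210 175 144 138 137 139 139
149 236 179 136 145 170 177 170 161 144 139 138 139 140 139
150 236 180 137 137 146 149 142 138 138 139 139 139 140 140
151 236 180 136 137 138 138 139 140 139 139 130 126 135 140
152 236 180 128 151 165 198 210 229 219 144 95 92 119 136
153 236 211 196 203 207 222 225 244 229 135 71 72 109 135
154 227 222 221 220 220 222 222 247 226 127 71 71 109 134
155 220 221 220 221 220 222 222 248 229 127 70 74 110 134
```

```bash
python3 - <<'E'
from fit import *
fit((287.3,204.8),(220.85,151.5),(290.1,210.2),(219.1,149.1))
# image 3 corner moved by the 3.5 mm actually travelled, tip from lip in picture 0: travel check
E
```

```text
corner [674.2 -18.7 172.8] 0.3 tip s,n rel [ -3.5 -12. ] res [-0.41  0.17 -0.44 -0.37] sd@.4px [1.5 1.5] to go 2.5 tip x -2.5
-4 to go 3.7 [-0.52 -0.18 -0.36 -0.5 ]
-2 to go 2.1 [-0.37  0.29 -0.47 -0.32]
0 to go 0.6 [-0.22  0.76 -0.59 -0.13]
2 to go -1.0 [-0.07  1.23 -0.7   0.05]
```

Averaging the two fits leaves about 1 mm. I'll nudge up 1 mm, drop clear of the lip, and back out.

```bash
python3 -m handwheel '[[-1,[0.05,0,0],[0,0,0]],[-1,[0.1,0,0],[0,0,0]],[-1,[0.1,0,0],[0,0,0]],[-1,[-0.4,0,0],[0,0,0]],[-1,[-1,0,0],[0,0,0]],[-1,[-2,0,0],[0,0,0]],[-1,[-2,0,-3],[0,0,0]],[-1,[-2,0,-8],[0,0,0]],[-1,[-2,0,-14],[0,0,0]],[-1,[-2,0,-20],[0,0,0]],[-1,[-2,0,-24],[0,0,0]],[-1,[-2,0,-24],[0,0,0]]]'
python3 - <<'E'
from h import *
st()
t=bot.get_image("top")[:,:,::-1];s=bot.get_image("side")[:,:,::-1]
cv2.imwrite("pics/top5.png",t);cv2.imwrite("pics/side5.png",s)
cv2.imwrite("pics/p5.png",cv2.resize(np.hstack([t[110:310,140:340],s[70:270,180:380]]),(800,400),interpolation=cv2.INTER_CUBIC))
s=cv2.imread("pics/side5.png",0);t=cv2.imread("pics/top5.png",0)
print("side 283..297")
for r in range(201,214): print(r,*s[r,283:298])
print("top 212..225")
for r in range(145,156): print(r,*t[r,212:226])
E
```

```text
time_s: 8.25
tool_pos: [548.6, -222.9, 292.0]
orientation: [[0.001, 1.0, 0.006], [0.645, -0.005, 0.764], [0.764, 0.003, -0.645]]
wrist_force: [0.4, 1.3, -0.0]
opening: 0.2
gripper_force: 0.0
t 8.25 X 548.6 s 80.4 n 358.5 F [ 0.4  1.3 -0. ]
side 283..297
201 104 84 55 36 59 141 211 219 212 210 210 209 210 210 208
202 103 84 56 38 68 156 218 224 214 211 210 209 209 209 210
203 105 84 56 38 75 159 215 222 215 211 210 209 209 210 209
204 105 86 59 41 66 134 184 196 200 205 209 209 210 209 209
205 108 95 79 63 61 90 121 142 161 182 199 205 208 209 209
206 109 106 100 92 83 75 75 85 103 133 161 181 198 205 208
207 109 108 109 107 102 96 85 74 70 82 103 131 160 179 196
208 109 109 110 110 108 108 104 95 86 79 73 83 101 128 158
209 109 110 111 111 110 110 113 111 106 99 90 78 73 85 118
210 109 109 111 112 109 116 131 136 128 115 107 99 90 91 134
211 109 109 111 111 112 130 163 182 170 146 126 113 106 123 176
212 109 111 110 111 119 153 194 214 208 188 159 131 116 138 195
213 109 110 111 114 137 183 213 223 223 214 194 163 136 147 202
top 212..225
145 208 183 189 193 200 228 232 232 234 234 179 130 124 114
146 224 172 176 192 194 218 231 231 233 212 164 140 138 135
147 224 167 161 188 195 200 220 230 218 169 140 137 138 138
148 223 166 144 169 190 193 205 210 175 146 137 137 139 140
149 223 166 135 145 169 176 170 160 143 138 137 138 139 139
150 224 166 137 136 146 148 142 138 137 139 139 138 139 139
151 224 166 136 137 138 137 127 136 138 127 115 122 135 139
152 232 175 147 160 178 200 185 225 183 111 82 89 128 141
153 230 210 200 206 213 223 219 245 203 101 72 74 124 139
154 222 221 221 221 221 222 222 246 203 103 73 74 111 136
155 219 220 221 220 221 222 222 245 202 103 74 74 104 133
```

View pics/p5.png

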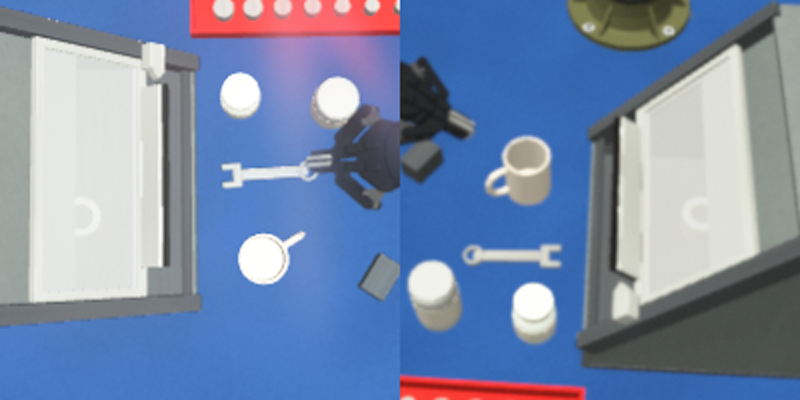

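The hand is away, and the pointer and bench objects are where they were. The lip's corner is now at (220.5,151.45) in the top view and (287.7,204.4) in the side view. One last check of the fit.

```bash
python3 - <<'E'
from fit import *
fit((287.7,204.4),(220.5,151.45),(290.1,210.2),(219.1,149.1))
E
```

```text
corner [673.9 -17.9 174.6] 0.4 tip s,n rel [ -5.5 -12.6] res [-0.39  0.13 -0.42 -0.28] sd@.4px [1.5 1.5] to go 0.5 tip x -1.9
-4 to go 2.1 [-0.55 -0.36 -0.3  -0.47]
-2 to go 0.6 [-0.4   0.11 -0.42 -0.29]
0 to go -1.0 [-0.25  0.58 -0.53 -0.1 ]
2 to go -2.5 [-0.1   1.04 -0.64  0.08]
```

Within about 0.5 mm by this fit, and the arm is clear of everything, so I'm handing it in.

```bash
python3 -c "
from workcell import bot; print(bot.close_job())"
```

```text
the job is handed in; nothing more can be done
None
```

I pushed the sash up until its lip lined up with the pointer (about 0.5 mm short by the final camera fit, good to about 1.5 mm), backed the hand clear with the pointer and bench items undisturbed in the last pictures, and handed the job in after about 8 s; no verdict came back.

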